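# Set the clamp stop of a tube-rack jig and lock it

## Task

The green tube rack stands loose in the clamping jig. Loosen the red lock ring, turn the black knob until the green sprung pad has pushed the rack fully home against the aluminium fence bar and is itself pushed in about half of its travel, then retighten the red lock ring firmly so that the setting is locked. Do not force the knob while the ring clamps it. At the end let go, and leave the beaker, the red pen and the yellow tube behind the jig alone.

Things in the scene. Friction and masses are not known exactly. Their poses are not given: they have to be found in the camera images.
- jig: Fixed clamping jig: aluminium base plate 176 (x) by 275 (y) by 8 mm, top 10 mm above the worktop. Origin on the worktop; the plate runs from y = -155 to +120 mm. Knob tower at y = -110 mm, then the blue carriage on its rail, then the rack, then the fence bar at the +y end. The carriage moves along +y towards the fence.
- knob_grip (a point): On the vertical axis of the black fluted round knob, at half its height, 92 mm above the worktop. Knob 34 mm diameter, from 78 to 103 mm above the worktop, white line on top. Takes about 0.12 N m to turn with the lock ring loose; the tight ring clamps it (stiff, not to be forced). The tower under the ring is 47 mm in diameter.
- ring_grip (a point): On the same axis, at half height of the red knurled lock ring, 57 mm above the worktop. Ring 56 mm diameter, from 48 to 66 mm; it lies under the knob, gripped from above with the fingers on either side of it. Neither ring nor knob moves up or down. An over-tightened ring springs back up to 0.5 rad when let go and is still tight. Held at rest after a turn, its friction (0.35 N m) may act either way: the torque read is then up to 0.7 N m lower.
- lock_ring (a joint): Lock ring angle, rad: 0 at the start (tight); + is anticlockwise from above = looser; range -1.2 to 1.6; free of the clamp from 0.25 on. Takes 0.35 N m when loose. It comes tight again up to 0.6 rad further clockwise than at the start, depending on the knob: torque then climbs by about 0.12 N m per 0.1 rad; firmly tight at 0.65 to 0.9 N m; more does no harm.
- knob (a joint): Angle of the black knob, rad: 0 at the start; positive is clockwise seen from above and drives the carriage and pad towards the fence, 16 mm per rad; range -0.05 to 3.0. It stays where it is left.
- pad (a joint): How far the green sprung pad (60 mm wide, 36 mm high, on the blue carriage) is pushed back into the carriage, m: 0 free, 0.009 fully in. Spring 1 N per mm; moving the loose rack alone pushes it in by up to about 2.5 mm, so it goes further in only once the rack is against the fence.
- pad_face (a point): Centre of the green pad's pushing face, about 30 mm above the worktop.
- fence: Fixed aluminium fence bar 150 (x) by 12 (y) by 38 mm on the plate, with two black clamping heads; its place along y differs from start to start. Origin at the centre of its underside; axes as the jig's. Its face towards the rack is at y = -6 mm.
- rack: Green microtube rack 62 mm (along the jig's y) by 144 mm (along x) by 42 mm, about 150 g, loose on the plate between pad and fence. Origin at the centre of its underside. Against the fence its origin lies 37 mm from the fence's origin.
- clamp_shoe: Clamp shoe hidden inside the tower, pressed by the lock ring on a drum on the knob's shaft; it moves 6 mm per rad of the ring. Not to be handled.
- beaker_center (a point): Bystander: centre of the beaker, 54 mm diameter, 70 mm high, beside the knob tower on the jig's far (+x) side.
- pen_red_center (a point): Bystander: centre of the red pen, 135 mm long, lying behind the jig.
- tube_yellow_center (a point): Bystander: centre of the microtube with the yellow cap, 42 mm long, lying behind the jig.

How it is judged:
By the outcome, as a careful person would: the job done as asked, in the order asked, and still so for the second after the job is handed in, with the robot touching nothing.
It also fails if it takes over 67 s, if anything falls off the work surface, if the arm or the gripper's body presses on something with over 40 N, if the wrist force passes 120 N, or if a joint passes its speed limit or range.

## Robot

A 6-joint arm with a two-finger parallel gripper is mounted at the origin on a cart in front of the work surface, level with it; the furniture and walls round the work are solid. World frame = base frame: x ahead of the robot, y to its left, z up, the work surface at z = 0. Lengths are in mm, angles in degrees, forces in N, time in s.
With the tool pointing down it reaches from about 375 to 900 mm from the base axis. Payload 3.1 kg.
Tool frame: the origin (TCP) lies at the very end of the fingers, on their centre line; the grasp point (between the pads) lies 19 mm behind it; y points along the fingers, x is the direction in which the jaws open and shut, and the axes are right-handed (so a half turn about y gives the same grasp; the last joint's range is limited). The gripper opens to 87 mm and grips with 3 to 60 N. Pads are 19 mm wide; open, the fingers measure 117 mm over their backs; the gripper's body (75 mm by 190 mm) begins 51 mm behind the grasp point.
Start: joints at [-82.878, 30.224, 82.088, -0, 67.689, -10.227], TCP at [186.394, -596.535, 222.548] pointing down, gripper open.
Joint ranges: [-176.69, 176.69], [-43.24, 126.21], [12.49, 139.97], [-82, 262], [0, 151.66], [-163.58, 163.58]. Speed limits (degrees/s): [159.86, 159.86, 180, 180, 180, 180].

## Interface

Orientations are given as a 3x3 rotation matrix whose columns are the frame's x, y, z axes.
In Python, from station import get_state, grab_frame, close_job, spot_in, landmark_of gives the robot as it stands.
- The arm moves only by the shell command python3 -m handwheel 'ROWS' [OPENING] [FORCE]. ROWS is JSON, a list of rows, each an object with "dp": the shift along the world's x, y, z in cm, a list of three; "turn": the turn, a rotation vector about the world's x, y, z in rad, a list of three. In form: [{"dp": [dx, dy, dz], "turn": [wx, wy, wz]}, ...]. A call has 1 to 20 rows; each row shifts and turns the pose as measured when the row begins; what a row does not reach is not made up. A row lasts 1/8 s, in which the tool goes at most 62.5 mm and 10.7 degrees, less where a joint would pass 70% of its speed; a pose out of reach is approached as far as the arm can. A call is refused whole if a number of a shift passes 6.25 or a number of a turn 0.188, either way. A call with a gripper value outside its range is refused whole. OPENING is the opening in per cent of the stroke, from 0 (shut) to 100 (fully open), set as the call begins (- or left out, the last holds). The fingers move at their own pace and stop on an object; FORCE is the grip in N (left out, the last holds). Time passes only in rows, so rows that do not move let the fingers close. It gives the time, the measured TCP pose, the force and the opening at its end, in the units of the state.
- get_state(): the state, without advancing time (a new reading comes with each control period).
- grab_frame(name): name is "side" or "top" or "wrist"; returns a dict with "color" (400x640x3 uint8, red, green, blue), "range_z" (400x640 float32, mm along the optical axis (not along the pixel's ray), 0 where there is no reading), "fx", "fy", "cx", "cy" (pixels), "world_from_camera" (4x4, takes a point from camera to world coordinates). Camera axes: x right, y up, looking along -z (the intrinsics and any distortion apply to the point x, -y, -z); pixel columns grow to the right and rows downward; lengths in mm; the calibration is good to about 2 mm. A picture is of the moment at which its call begins.
- close_job(): hands the job in, once; it reports no verdict.
Trained networks look in a picture, given as the dict that the camera call returned (one of the last four; its "shot" number tells which), for a name from the list of things; names that differ only in an ending like _2 or _b are one class to them, and where a whole thing is asked for, a point or a joint stands for the part that bears it (a point fixed in the world has none). Each returns a list of dicts, best first, with "conf" (0 to 1); they miss things now and then, are a little off and sometimes report something else, mostly with a low value. They report only what shows in the picture. A call takes as long as a camera call.
- spot_in(picture, name): "bbox" ([left, top, right, bottom] in pixels, round what is visible of it).
- landmark_of(picture, name): "at" ([column, row] in pixels: a listed point, or the origin of a listed thing).
The state is a dict: "time": time; "joint_pos": joint angles; "qvel": joint speeds; "effort": joint torques, N m; "eef_pos": TCP position; "tool_rot": TCP orientation; "wrist_force": force on the tool from outside, world axes, zero at the start; "moment": the same for the moment, N m; "grip_width": finger opening in mm.
Only numpy, scipy, OpenCV 4.12 (cv2) and the standard library are available. Lean on these libraries where they do the work, as an engineer would, in place of code of your own. Each camera call takes 0.05 s, during which the arm holds its last target. There are 200 camera calls.

## Working session

There is one attempt and no reset: what is moved stays moved. The work goes in short steps, Python scripts to look and compute and a shell command to move; the robot and the scene stay as the last step left them, time stands still between calls to the robot, and variables do not carry over. Pictures are saved under pics/ and viewed, on a budget of 10 in all, crops included, one or two more only if the job needs it, and the job is handed in when it is done.

```bash
mkdir -p pics; cat > h.py <<'E'
import numpy as np, cv2
from station import *
def ray(f,px):
    # returns origin, dir in world
    u,v=px; d=np.array([(u-f["cx"])/f["fx"],-(v-f["cy"])/f["fy"],-1.0])
    T=np.array(f["world_from_camera"]); return T[:3,3],T[:3,:3]@d
def at_z(f,px,z):
    o,d=ray(f,px); return o+d*(z-o[2])/d[2]
def depth(f,px):
    u,v=int(round(px[0])),int(round(px[1])); p=f["range_z"][max(0,v-2):v+3,max(0,u-2):u+3]; p=p[p>0]
    if len(p)==0: return None
    o,d=ray(f,px); return o+d*np.median(p)
def save(f,n): cv2.imwrite(f"pics/{n}.png",cv2.cvtColor(f["color"],cv2.COLOR_RGB2BGR))
E
python3 - <<'E'
from h import *
np.set_printoptions(precision=1,suppress=True)
s=get_state(); print(s)
H=dict(knob_grip=92,ring_grip=57,pad_face=30,fence=10,rack=10,jig=0,beaker_center=35,pen_red_center=5,tube_yellow_center=5)
ims=[]
for c in("top","side"):
    f=grab_frame(c); ims.append(f["color"]); print(c,f.get("distortion"),[k for k in f])
    for n,z in H.items():
        for r in landmark_of(f,n)[:2]: print(n,r["at"],round(r["conf"],2),at_z(f,r["at"],z),depth(f,r["at"]))
im=np.vstack(ims); cv2.imwrite("pics/a.png",cv2.resize(cv2.cvtColor(im,cv2.COLOR_RGB2BGR),(480,600),interpolation=cv2.INTER_AREA))
E
```

```text
{'time': 0.0, 'joint_pos': array([-82.9,  30.3,  82.2,   0. ,  67.7, -10.2]), 'qvel': array([ 0.1,  0. , -0.1,  0. ,  0. ,  0.1]), 'effort': array([ -0. , -44. , -17.7,   0.1,   0.1,  -0. ]), 'eef_pos': array([ 186.3, -595.8,  221.6]), 'tool_rot': array([[ 0.3, -0. ,  1. ],
       [-1. ,  0. ,  0.3],
       [-0. , -1. ,  0. ]]), 'wrist_force': array([-0.3, -1.1, -0.2]), 'moment': array([-0.,  0.,  0.]), 'grip_width': 87.27342997534862}
top None ['color', 'range_z', 'fx', 'fy', 'cx', 'cy', 'world_from_camera', 'shot']
knob_grip [361.7, 275.0] 0.77 [ 480.4 -231.5   92. ] [ 480.3 -230.4  102.5]
ring_grip [359.1, 280.1] 0.96 [ 470.9 -230.    57. ] [ 471.2 -225.6  101.6]
pad_face [308.9, 275.6] 0.61 [ 479.7 -133.6   30. ] [ 479.6 -133.7   44.5]
fence [255.6, 278.8] 0.84 [473.5 -25.9  10. ] [473.6 -30.7  47.1]
rack [278.6, 278.2] 0.65 [474.7 -72.2  10. ] [474.7 -75.4  50. ]
beaker_center [368.1, 202.8] 0.62 [ 624.7 -253.1   35. ] [ 626.4 -254.3   24.7]
pen_red_center [275.9, 210.7] 0.96 [613.1 -64.2   5. ] [611.7 -65.   14.1]
tube_yellow_center [330.6, 211.3] 0.45 [ 611.8 -178.1    5. ] [ 
[... 232 characters left out ...]
] [ 478.2 -241.5   66.3]
ring_grip [316.1, 234.2] 0.23 [ 593.6 -247.5   57. ] [ 611.1 -194.5   13.9]
pad_face [248.3, 220.6] 0.53 [ 481.6 -122.1   30. ] [ 469.2 -224.4  102.8]
fence [237.2, 210.8] 0.78 [467.9 -47.3  10. ] [ 463.  -100.    45.3]
rack [242.9, 219.2] 0.7 [474.6 -84.8  10. ] [ 469.1 -135.7   45.8]
jig [247.0, 233.6] 0.96 [ 475.1 -126.9    0. ] [ 462.  -242.4   87.5]
beaker_center [332.5, 241.7] 0.57 [ 625.6 -253.8   35. ] [ 615.3 -280.5   57.9]
beaker_center [251.5, 227.2] 0.4 [ 482.7 -154.6   35. ] [ 471.1 -245.1  101.8]
pen_red_center [296.2, 200.0] 0.71 [611.8 -40.1   5. ] [612.6 -37.    3. ]
tube_yellow_center [314.6, 233.4] 0.53 [ 612.5 -179.8    5. ] [ 610.3 -186.6   10.5]
```

View pics/a.png

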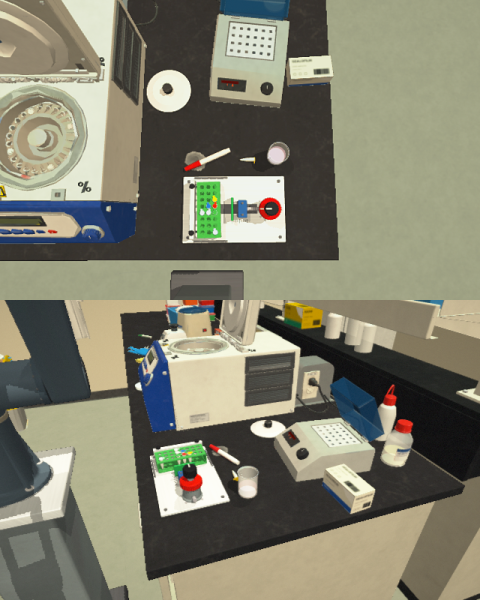

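The overview shows the jig roughly aligned with world axes. The knob and ring sit at about (476,-231), the beaker is at +x, and the pen and tube lie behind the jig. I'll move above the tower with the jaws along x and look from close by.

```bash
python3 -m handwheel '[{"dp":[3.6,4.5,0],"turn":[0,0,0.16]},{"dp":[3.6,4.5,0],"turn":[0,0,0.16]},{"dp":[3.6,4.5,0],"turn":[0,0,0.16]},{"dp":[3.6,4.5,0],"turn":[0,0,0.16]},{"dp":[3.6,4.5,0],"turn":[0,0,0.16]},{"dp":[3.6,4.5,0],"turn":[0,0,0.16]},{"dp":[3.6,4.5,0],"turn":[0,0,0.16]},{"dp":[3.6,4.5,0],"turn":[0,0,0.16]},{"dp":[0,0,0]  ,"turn":[0,0,0]}]' 100
python3 - <<'E'
from h import *
np.set_printoptions(precision=2,suppress=True)
s=get_state(); print(s["time"],s["eef_pos"],s["tool_rot"],s["joint_pos"])
f=grab_frame("wrist"); save(f,"w1")
for n,z in dict(knob_grip=92,ring_grip=57,pad_face=30,rack=10,fence=10).items():
    for r in landmark_of(f,n)[:2]: print(n,r["at"],round(r["conf"],2),at_z(f,r["at"],z),depth(f,r["at"]))
    for r in spot_in(f,n)[:1]: print(r)
E
```

```text
time: 2.12
eef_pos: [481.7, -228.0, 224.1]
tool_rot: [[0.999, 0.01, -0.051], [0.051, -0.003, 0.999], [0.01, -1.0, -0.003]]
wrist_force: [-1.1, -1.0, 0.2]
grip_width: 86.8
2.125 [ 481.66 -228.    224.1 ] [[ 1.    0.01 -0.05]
 [ 0.05 -0.    1.  ]
 [ 0.01 -1.   -0.  ]] [-37.48  22.8   95.62   0.25  61.04 -40.52]
knob_grip [308.0, 196.6] 0.83 [ 474.97 -232.55   92.  ] [ 475.03 -229.87  102.15]
{'bbox': [294.5, 179.7, 328.0, 212.8], 'conf': 0.68}
ring_grip [307.3, 187.7] 0.59 [ 473.56 -231.82   57.  ] [ 474.01 -221.19  102.47]
{'bbox': [284.1, 162.7, 334.1, 212.2], 'conf': 0.92}
pad_face [318.1, 93.8] 0.91 [ 480.67 -132.93   30.  ] [ 480.49 -133.96   46.53]
pad_face [316.8, 83.2] 0.28 [ 478.72 -122.2    30.  ] [ 478.82 -120.39   10.43]
{'bbox': [290.2, 90.3, 342.5, 107.6], 'conf': 0.64}
rack [314.6, 36.0] 0.87 [473.99 -71.99  10.  ] [474.26 -79.8   45.28]
{'bbox': [291.4, 178.5, 328.2, 210.1], 'conf': 0.4}
```

View pics/w1.png

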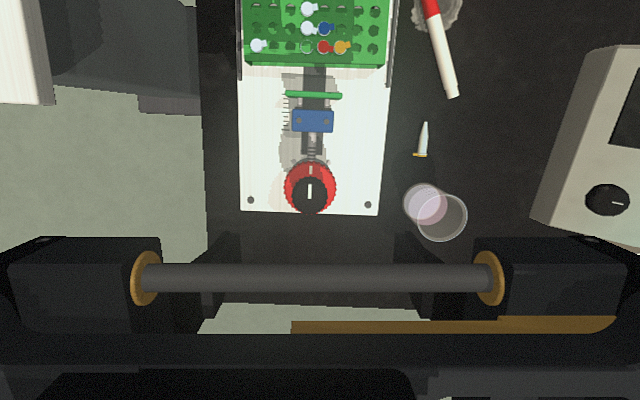

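The wrist view shows the knob at px (310,195) with its line pointing along the jig, the ring around it, the pad at (313,95), and a clear gap between pad and rack. I'll refine the axis from depth.

```bash
cat >> h.py <<'E'
def cloud(f):
    v,u=np.mgrid[:400,:640]; z=f["range_z"]
    d=np.stack([(u-f["cx"])/f["fx"],-(v-f["cy"])/f["fy"],-np.ones_like(z)],-1)*z[...,None]
    T=np.array(f["world_from_camera"]); P=d@T[:3,:3].T+T[:3,3]; P[z<=0]=np.nan
    return P
def measure(f):
    P=cloud(f); C=f["color"].astype(int); r,g,b=C[...,0],C[...,1],C[...,2]
    near=lambda x0,x1,y0,y1:(P[...,0]>x0)&(P[...,0]<x1)&(P[...,1]>y0)&(P[...,1]<y1)
    rng=lambda m:(m.sum(),np.nanpercentile(P[m],[2,98],axis=0).round(1).tolist(),np.nanmedian(P[m],0)) if m.sum() else 0
    J=near(380,570,-300,40)
    k=J&near(440,510,-265,-195)&(P[...,2]>98)&(P[...,2]<110); print("knob",rng(k))
    if k.sum()>5: print("  circ",cv2.minEnclosingCircle(P[k][:,:2].astype(np.float32)))
    rd=J&near(435,515,-270,-190)&(r>120)&(g<70)&(P[...,2]>58)&(P[...,2]<75); print("ring",rng(rd))
    if rd.sum()>5: print("  circ",cv2.minEnclosingCircle(P[rd][:,:2].astype(np.float32)))
    gr=J&(g>90)&(r<90)&(b<110)
    print("pad",rng(gr&near(430,530,-160,-20)&(P[...,2]>38)&(P[...,2]<49)&(P[...,1]<-112)))
    print("rack",rng(gr&(P[...,2]>44)&(P[...,1]>-125)))
    print("fence",rng(J&(np.abs(r-b)<25)&(np.abs(r-g)<25)&(r>90)&(P[...,2]>40)&(P[...,2]<55)&(P[...,1]>-75)))
    bl=J&(b>110)&(r<80)&near(430,530,-200,-110);print("carr",rng(bl))
E
python3 - <<'E'
from h import *
np.set_printoptions(precision=1,suppress=True)
for c in("wrist","top"):
    print(c); measure(grab_frame(c))
E
```

```text
wrist
knob (np.int64(960), [[461.0, -245.4, 98.3], [490.9, -215.5, 103.5]], array([ 475.9, -230. ,  102. ]))
  circ ((475.831298828125, -231.15768432617188), 17.670650482177734)
ring (np.int64(103), [[449.6, -254.0, 59.5], [503.2, -208.7, 65.9]], array([ 472.2, -232.7,   64.5]))
  circ ((476.8196105957031, -231.20962524414062), 28.511987686157227)
pad (np.int64(280), [[447.6, -137.2, 41.5], [503.5, -131.4, 48.0]], array([ 473.4, -134.7,   46.5]))
rack (np.int64(3287), [[404.8, -103.8, 44.1], [539.3, -52.6, 50.8]], array([464. , -79.6,  45.3]))
fence (np.int64(240), [[402.7, -74.8, 44.1], [476.2, -53.4, 52.5]], array([466.6, -61.7,  50.7]))
carr (np.int64(189), [[453.8, -172.4, 35.2], [497.8, -149.6, 38.6]], array([ 470.2, -158.1,   37. ]))
top
knob 0
ring (np.int64(6), [[450.6, -221.5, 61.3], [454.4, -219.3, 66.4]], array([ 452.6, -220.2,   63.6]))
  circ ((452.5344543457031, -220.38327026367188), 2.2171640396118164)
pad (np.int64(82), [[447.7, -136.0, 43.1], [501.8, -132.0, 48.4]], array([ 473.1, -134. ,   46.2]))
rack (np.int64(1151), [[403.5, -104.9, 44.1], [540.9, -44.9, 619.2]], array([465.6, -73. ,  45.6]))
fence (np.int64(277), [[409.3, -74.4, 43.7], [547.6, -25.5, 53.2]], array([465.6, -32.2,  47.5]))
carr (np.int64(211), [[454.2, -171.2, 33.7], [496.3, -151.5, 40.7]], array([ 476.9, -159.4,   37.1]))
```

```bash
python3 -m handwheel '[{"dp":[-0.54,-0.32,-2],"turn":[0,0.01,0]},{"dp":[0,0,-5],"turn":[0,0,0]},{"dp":[0,0,-5],"turn":[0,0,0]},{"dp":[0,0,-3],"turn":[0,0,0]},{"dp":[0,0,0],"turn":[0,0,0]},{"dp":[0,0,0],"turn":[0,0,0]}]' 100 40; python3 -c "
from station import *;s=get_state();print(s['moment'],s['effort'])"
```

```text
time: 3.52
eef_pos: [476.3, -237.6, 72.7]
tool_rot: [[0.999, 0.006, -0.042], [0.042, -0.009, 0.999], [0.005, -1.0, -0.009]]
wrist_force: [-0.6, 0.5, 0.5]
grip_width: 87.3
[-0.02608771 -0.05416931  0.00184778] [-2.14039913e-02 -3.94366908e+01 -9.08364862e+00  1.26805020e-02
  6.95852051e-02 -3.46515353e-04]
```

```bash
python3 -m handwheel '[{"dp":[0,0.62,0],"turn":[0.009,0.006,0]},{"dp":[0,0.0,-1.5],"turn":[0,0,0]},{"dp":[0,0,-1.5],"turn":[0,0,0]},{"dp":[0,0,0],"turn":[0,0,0]},{"dp":[0,0,0],"turn":[0,0,0]}]' 100 50; python3 -c "
from station import *;s=get_state();print(s['moment'],s['joint_pos'])"
```

```text
time: 4.15
eef_pos: [478.3, -232.2, 43.8]
tool_rot: [[0.999, 0.004, -0.043], [0.043, -0.003, 0.999], [0.004, -1.0, -0.003]]
wrist_force: [0.5, -0.5, 0.3]
grip_width: 86.8
[-0.01737303 -0.10525232  0.03230504] [-3.79576413e+01  3.91871128e+01  1.03491468e+02  2.78587484e-02
  3.70109282e+01 -4.04289284e+01]
```

Close on the ring (50 N), with a small correction in x.

```bash
python3 -m handwheel '[{"dp":[-0.18,0.1,-0.2],"turn":[0,0,0]},{"dp":[0,0,0],"turn":[0,0,0]},{"dp":[0,0,0],"turn":[0,0,0]},{"dp":[0,0,0],"turn":[0,0,0]},{"dp":[0,0,0],"turn":[0,0,0]},{"dp":[0,0,0],"turn":[0,0,0]}]' 55 50; python3 -c "
from station import *;s=get_state();print(s['moment'],s['joint_pos'])"
```

```text
time: 4.9
eef_pos: [475.8, -231.3, 42.1]
tool_rot: [[0.999, 0.004, -0.044], [0.044, -0.003, 0.999], [0.004, -1.0, -0.004]]
wrist_force: [-1.4, 0.4, -1.3]
grip_width: 54.3
[-0.00556705 -0.09690464  0.07551758] [-3.80245951e+01  3.92653427e+01  1.03883574e+02 -3.87988602e-02
  3.65561685e+01 -4.04877989e+01]
```

```bash
python3 -m handwheel '[{"dp":[0,0,0],"turn":[0,0,0.1]},{"dp":[0,0,0],"turn":[0,0,0.1]}]' 50 60; python3 -c "
from station import *;s=get_state();print(s['moment'],s['joint_pos'])"
python3 -m handwheel '[{"dp":[0,0,0],"turn":[0,0,0.12]},{"dp":[0,0,0],"turn":[0,0,0.12]},{"dp":[0,0,0],"turn":[0,0,0.12]},{"dp":[0,0,0],"turn":[0,0,0]}]' ; python3 -c "
from station import *;s=get_state();print(s['moment'],s['joint_pos'])"
```

```text
time: 5.15
eef_pos: [475.9, -231.3, 42.1]
tool_rot: [[0.97, 0.005, -0.242], [0.242, -0.002, 0.97], [0.005, -1.0, -0.003]]
wrist_force: [-0.8, -0.5, 0.0]
grip_width: 54.5
[-0.10841215  0.01535133 -0.43094572] [-38.08459159  39.264329   103.89066106   0.17103937  36.55566828
 -52.25028098]
time: 5.65
eef_pos: [476.1, -231.2, 42.1]
tool_rot: [[0.82, 0.006, -0.572], [0.572, 0.002, 0.82], [0.006, -1.0, -0.002]]
wrist_force: [0.4, 0.6, -1.2]
grip_width: 54.5
[-0.01101915 -0.0417065   0.35835398] [-38.17979141  39.27837525 103.84009413   0.49819844  36.68354662
 -73.44583544]
```

The ring turned 0.57 rad without slipping and the torque dropped. Next: release, go up to the knob, and wind the wrist up.

```bash
python3 -m handwheel '[{"dp":[0,0,0],"turn":[0,0,0]},{"dp":[0,0,0],"turn":[0,0,0]},{"dp":[0,0,0],"turn":[0,0,0]},{"dp":[0,0,1.6],"turn":[0,0,0]},{"dp":[0,0,1.5],"turn":[0,0,0]},{"dp":[0,0,0],"turn":[0,0,0.18]},{"dp":[0,0,0],"turn":[0,0,0.18]},{"dp":[0,0,0],"turn":[0,0,0.18]},{"dp":[0,0,0],"turn":[0,0,0.18]},{"dp":[0,0,0],"turn":[0,0,0.18]},{"dp":[0,0,0],"turn":[0,0,0]}]' 95 30; python3 -c "
from station import *;s=get_state();print(s['moment'],s['joint_pos'])"
```

```text
time: 7.02
eef_pos: [479.1, -232.8, 83.6]
tool_rot: [[0.04, 0.013, -0.999], [0.999, 0.003, 0.04], [0.003, -1.0, -0.013]]
wrist_force: [-0.1, 0.3, 0.9]
grip_width: 82.8
[ 0.12320459 -0.14013092 -0.02981199] [ -38.28073868   35.10139055  102.52283691    0.86200429   41.90674473
 -126.63084391]
```

```bash
python3 -m handwheel '[{"dp":[-0.2,0.15,-0.75],"turn":[0,0.013,0]},{"dp":[0,0,0],"turn":[0,0,0]}]' 95 30; python3 -c "
from station import *;s=get_state();print(s['moment'],s['joint_pos'])"
python3 - <<'E'
from h import *
measure(grab_frame("top"))
f=grab_frame("side"); print(f["fx"],f["cx"],f["cy"])
E
```

```text
time: 7.28
eef_pos: [477.2, -231.3, 76.6]
tool_rot: [[0.044, -0.0, -0.999], [0.999, 0.002, 0.044], [0.002, -1.0, 0.0]]
wrist_force: [0.5, -0.5, 0.4]
grip_width: 82.8
[ 0.08714635 -0.13922387  0.02949621] [ -37.99537754   35.8446334   102.58374076    0.12669536   41.64886207
 -125.54613611]
knob 0
ring 0
pad (np.int64(63), [[448.4, -135.9, 44.2], [501.8, -132.0, 48.7]], array([ 478.83671494, -133.93301228,   46.35848335]))
rack (np.int64(4069), [[407.4, -112.7, 44.3], [534.9, -43.9, 777.2]], array([449.83963054, -61.32870241, 771.06057157]))
fence (np.int64(297), [[409.4, -74.4, 42.0], [547.0, -25.3, 53.2]], array([482.78873969, -32.4714648 ,  47.6109155 ]))
carr 0
416.9673474837434 313.6928415765167 197.632317779803
```

```bash
python3 -m handwheel '[{"dp":[-0.05,0,0],"turn":[0,0,0]},{"dp":[0,0,0],"turn":[0,0,0]},{"dp":[0,0,0],"turn":[0,0,0]},{"dp":[0,0,0],"turn":[0,0,0]},{"dp":[0,0,0],"turn":[0,0,0]},{"dp":[0,0,0],"turn":[0,0,0]}]' 30 30; python3 -c "
from station import *;s=get_state();print(s['moment'])"
python3 -m handwheel '[{"dp":[0,0,0],"turn":[0,0,-0.1]},{"dp":[0,0,0],"turn":[0,0,-0.1]},{"dp":[0,0,0],"turn":[0,0,-0.1]}]'; python3 -c "
from station import *;s=get_state();print(s['moment'])"
```

```text
time: 8.12
eef_pos: [477.0, -230.8, 76.8]
tool_rot: [[0.046, 0.001, -0.999], [0.999, 0.003, 0.046], [0.003, -1.0, -0.0]]
wrist_force: [0.9, 2.2, 0.5]
grip_width: 33.0
[ 0.39774999 -0.1794041  -0.05783086]
time: 8.5
eef_pos: [476.9, -231.2, 76.8]
tool_rot: [[0.345, 0.001, -0.939], [0.939, 0.002, 0.345], [0.002, -1.0, -0.0]]
wrist_force: [0.8, -0.5, 0.1]
grip_width: 33.0
[ 0.08018272 -0.15460783  0.12528838]
```

```bash
python3 -m handwheel '[{"dp":[0,0,0],"turn":[0,0,-0.17]},{"dp":[0,0,0],"turn":[0,0,-0.17]},{"dp":[0,0,0],"turn":[0,0,-0.17]},{"dp":[0,0,0],"turn":[0,0,-0.17]},{"dp":[0,0,0],"turn":[0,0,-0.17]},{"dp":[0,0,0],"turn":[0,0,-0.17]},{"dp":[0,0,0],"turn":[0,0,-0.17]},{"dp":[0,0,0],"turn":[0,0,0]}]'; python3 - <<'E'
from h import *
np.set_printoptions(precision=2,suppress=True)
print(get_state()["moment"]);
f=grab_frame("top"); measure(f); 
f=grab_frame("wrist"); measure(f); save(f,"w2")
E
```

```text
time: 9.5
eef_pos: [475.7, -232.0, 76.8]
tool_rot: [[1.0, -0.002, 0.004], [-0.004, -0.001, 1.0], [-0.002, -1.0, -0.001]]
wrist_force: [-0.1, 0.3, -1.3]
grip_width: 32.8
[ 0.05 -0.29 -0.13]
knob 0
ring 0
pad (np.int64(28), [[447.6, -112.9, 43.9], [500.8, -112.5, 48.6]], array([ 474.08, -112.68,   46.62]))
rack (np.int64(4045), [[407.7, -112.8, 44.2], [533.1, -44.0, 777.5]], array([449.66, -61.4 , 771.29]))
fence (np.int64(304), [[409.3, -74.3, 43.2], [546.7, -25.2, 53.3]], array([482.8 , -32.49,  47.47]))
carr (np.int64(240), [[453.9, -147.6, 34.2], [494.8, -126.0, 40.3]], array([ 474.98, -135.83,   37.11]))
knob (np.int64(2141), [[451.2, -244.7, 98.3], [501.1, -215.0, 109.0]], array([ 475.91, -222.21,  101.97]))
  circ ((475.939697265625, -221.63177490234375), 27.791967391967773)
ring (np.int64(1871), [[451.9, -226.2, 62.2], [498.3, -204.0, 66.4]], array([ 475.17, -215.46,   65.01]))
  circ ((476.6304626464844, -224.48472595214844), 27.41525650024414)
pad (np.int64(284), [[455.0, -112.9, 38.3], [503.9, -112.0, 47.6]], array([ 486.45, -112.52,   43.54]))
rack (np.int64(3429), [[406.1, -112.3, 44.1], [534.8, -98.1, 47.7]], array([ 462.43, -102.76,   45.51]))
fence 0
carr (np.int64(359), [[455.9, -146.1, 35.7], [496.6, -126.3, 38.4]], array([ 488.6 , -135.15,   37.23]))
```

View pics/w2.png

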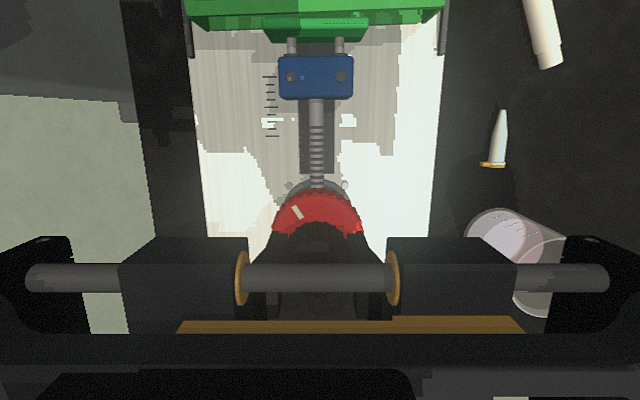

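The picture shows the pad (316,30) just reaching the rack front, and the ring untouched. I'll add a pad-to-carriage gap measurement, then regrasp so the final position gives this same view.

```bash
cat >> h.py <<'E'
def gap(f):
    P=cloud(f); C=f["color"].astype(int); r,g,b=C[...,0],C[...,1],C[...,2]; x,y,z=P[...,0],P[...,1],P[...,2]
    band=(x>458)&(x<496)&(y>-190)&(y<0)
    # per image column-bins in x: nearest green (pad back edge) & blue extents
    G=band&(g>60)&(g>1.5*r)&(g>1.5*b)&(z>36); B=band&(b>80)&(b>1.5*r)&(z>33)&(z<42)
    out=[]
    for a in range(460,494,4):
        m=(x>=a)&(x<a+4); 
        if (G&m).sum()>3 and (B&m).sum()>3: out.append([np.percentile(y[G&m],3),np.percentile(y[B&m],97),np.percentile(y[B&m],3)])
    o=np.array(out); 
    # rack front: green with z in rack-top band, outside the pad's width
    R=(g>60)&(g>1.5*r)&(z>44)&(z<54)&(y>-130)&(y<0)
    rl=[round(float(np.percentile(y[R&(x>a)&(x<a+6)],2)),1) if (R&(x>a)&(x<a+6)).sum()>5 else None for a in (425,435,508,516,524)]
    if len(o): print("pad back %.1f carr front %.1f back %.1f gap %.1f (sd %.2f)"%(*np.median(o,0),np.median(o[:,0]-o[:,1]),np.std(o[:,0]-o[:,1])),"rack front",rl)
    else: print("none",rl)
E
python3 - <<'E'
from h import *
f=grab_frame("wrist"); gap(f); f=grab_frame("top"); gap(f); print(f["fx"])
E
python3 -m handwheel '[{"dp":[0,0,0],"turn":[0,0,0]},{"dp":[0,0,0],"turn":[0,0,0]},{"dp":[0,0,0],"turn":[0,0,0.17]},{"dp":[0,0,0],"turn":[0,0,0.17]},{"dp":[0,0,0],"turn":[0,0,0.17]},{"dp":[0,0,0],"turn":[0,0,0.17]},{"dp":[0,0,0],"turn":[0,0,0.17]},{"dp":[0,0,0],"turn":[0,0,0.17]},{"dp":[0,0,0],"turn":[0,0,0]}]' 75 30
```

```text
pad back -112.8 carr front -125.8 back -147.2 gap 13.0 (sd 0.23) rack front [-104.9, -104.5, -102.8, -102.6, -102.3]
pad back -112.3 carr front -126.0 back -147.6 gap 13.8 (sd 0.40) rack front [-103.4, -103.2, -102.6, -102.5, -100.5]
444.4417777819455
time: 10.82
eef_pos: [476.4, -232.8, 76.8]
tool_rot: [[0.492, 0.001, -0.87], [0.87, -0.004, 0.492], [-0.002, -1.0, -0.003]]
wrist_force: [0.3, -0.7, 0.7]
grip_width: 65.0
```

```bash
python3 -m handwheel '[{"dp":[0,0.1,0],"turn":[0,0,0]},{"dp":[0,0,0],"turn":[0,0,0]},{"dp":[0,0,0],"turn":[0,0,0]},{"dp":[0,0,0],"turn":[0,0,0]},{"dp":[0,0,0],"turn":[0,0,-0.15]},{"dp":[0,0,0],"turn":[0,0,-0.15]},{"dp":[0,0,0],"turn":[0,0,-0.15]},{"dp":[0,0,0],"turn":[0,0,0]}]' 30 30
python3 - <<'E'
from h import *
print(get_state()["moment"])
f=grab_frame("wrist"); gap(f); f=grab_frame("top"); gap(f)
E
```

```text
time: 11.82
eef_pos: [476.3, -231.7, 76.9]
tool_rot: [[0.831, -0.001, -0.556], [0.556, -0.004, 0.831], [-0.003, -1.0, -0.003]]
wrist_force: [-0.3, -1.0, 0.4]
grip_width: 33.5
[ 0.02752397 -0.15723807 -0.12387305]
pad back -106.0 carr front -118.6 back -139.8 gap 12.6 (sd 0.15) rack front [None, -100.0, -98.7, -98.7, -98.6]
pad back -104.4 carr front -118.2 back -139.7 gap 13.9 (sd 0.40) rack front [-99.2, -99.4, -98.7, -98.7, -98.6]
```

```bash
python3 -m handwheel '[{"dp":[0,0,0],"turn":[0,0,-0.1]},{"dp":[0,0,0],"turn":[0,0,-0.05]},{"dp":[0,0,0],"turn":[0,0,0]}]'
python3 - <<'E'
from h import *
print(get_state()["moment"])
f=grab_frame("wrist"); gap(f); f=grab_frame("top"); gap(f)
E
python3 -m handwheel '[{"dp":[0,0,0],"turn":[0,0,-0.1]},{"dp":[0,0,0],"turn":[0,0,-0.05]},{"dp":[0,0,0],"turn":[0,0,0]}]'
python3 - <<'E'
from h import *
print(get_state()["moment"])
f=grab_frame("wrist"); gap(f);save(f,"w3"); f=grab_frame("top"); gap(f);
E
```

```text
time: 12.3
eef_pos: [476.1, -231.7, 76.9]
tool_rot: [[0.903, -0.002, -0.429], [0.429, -0.004, 0.903], [-0.003, -1.0, -0.003]]
wrist_force: [-0.6, -0.2, 0.7]
grip_width: 33.1
[ 0.03864694 -0.13407546 -0.11257279]
pad back -103.9 carr front -116.1 back -137.6 gap 12.2 (sd 0.08) rack front [None, None, -96.8, -96.8, -97.0]
pad back -102.3 carr front -116.2 back -137.8 gap 13.9 (sd 7.21) rack front [-97.6, -96.8, -96.8, -96.7, -94.7]
time: 12.78
eef_pos: [476.0, -231.8, 76.9]
tool_rot: [[0.957, -0.003, -0.29], [0.29, -0.004, 0.957], [-0.004, -1.0, -0.003]]
wrist_force: [-0.3, -0.2, 0.1]
grip_width: 32.9
[-0.00962882 -0.1545563  -0.05689699]
pad back -103.8 carr front -113.7 back -135.2 gap 9.9 (sd 0.14) rack front [None, None, -97.2, -97.1, -96.8]
pad back -102.3 carr front -114.3 back -135.8 gap 11.9 (sd 0.40) rack front [-97.0, -96.8, -96.8, -96.6, -96.3]
```

View pics/w3.png

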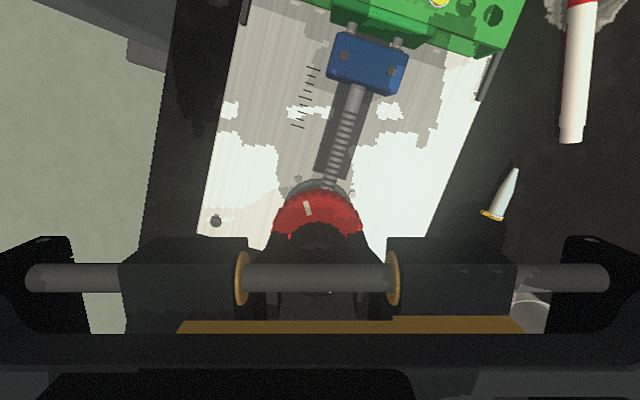

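```bash
python3 -m handwheel '[{"dp":[0,0,0],"turn":[0,0,-0.1]},{"dp":[0,0,0],"turn":[0,0,0]},{"dp":[0,0,0],"turn":[0,0,0]}]'
python3 - <<'E'
from h import *
print(get_state()["moment"])
for i in range(2): f=grab_frame("wrist"); gap(f)
f=grab_frame("top"); gap(f)
E
```

```text
time: 13.25
eef_pos: [475.9, -231.8, 76.9]
tool_rot: [[0.981, -0.003, -0.195], [0.195, -0.004, 0.981], [-0.004, -1.0, -0.003]]
wrist_force: [0.1, 0.6, -0.5]
grip_width: 33.1
[-0.0535101  -0.12051315 -0.00502543]
pad back -103.8 carr front -112.1 back -133.6 gap 8.3 (sd 0.13) rack front [None, None, -97.2, -97.2, -97.0]
pad back -103.8 carr front -112.2 back -133.7 gap 8.4 (sd 0.10) rack front [None, None, -97.1, -97.2, -97.1]
pad back -102.3 carr front -112.3 back -133.9 gap 10.0 (sd 6.23) rack front [-97.1, -95.6, -96.8, -96.6, -96.4]
```

```bash
python3 -m handwheel '[{"dp":[0,0,0],"turn":[0,0,0]},{"dp":[0,0,0],"turn":[0,0,0]},{"dp":[0,0,0],"turn":[0,0,0]},{"dp":[0,0,0],"turn":[0,0,0]},{"dp":[0,0,0],"turn":[0,0,0]}]' 95 60
python3 - <<'E'
from h import *
f=grab_frame("wrist"); gap(f)
E
python3 -m handwheel '[{"dp":[0,0,0],"turn":[0,0,0.16]},{"dp":[0,0,0],"turn":[0,0,0.16]},{"dp":[0,0,0],"turn":[0,0,0.16]},{"dp":[0,0,0],"turn":[0,0,0.16]},{"dp":[0,0,0],"turn":[0,0,0.16]},{"dp":[0,0,0],"turn":[0,0,0]}]'
```

```text
time: 14.02
eef_pos: [476.1, -231.8, 76.9]
tool_rot: [[0.981, -0.003, -0.195], [0.195, -0.004, 0.981], [-0.004, -1.0, -0.003]]
wrist_force: [0.1, -0.6, -0.2]
grip_width: 74.8
pad back -103.9 carr front -112.1 back -133.8 gap 8.3 (sd 0.16) rack front [None, None, -97.3, -97.3, -97.2]
time: 14.82
eef_pos: [476.1, -231.7, 76.9]
tool_rot: [[0.523, 0.001, -0.853], [0.853, -0.005, 0.523], [-0.004, -1.0, -0.003]]
wrist_force: [0.5, -0.3, 0.4]
grip_width: 82.4
```

```bash
python3 -m handwheel '[{"dp":[0,0,-1.7],"turn":[0.004,-0.003,0]},{"dp":[0,0.0,-1.7],"turn":[0,0,0]},{"dp":[0,0,0],"turn":[0,0,0]}]'
python3 -m handwheel '[{"dp":[0,0,0],"turn":[0,0,0]},{"dp":[0,0,0],"turn":[0,0,0]},{"dp":[0,0,0],"turn":[0,0,0]},{"dp":[0,0,0],"turn":[0,0,0]},{"dp":[0,0,0],"turn":[0,0,0]}]' 50 60;  python3 -c "
from station import *;s=get_state();print(s['moment'])"
```

```text
time: 15.2
eef_pos: [476.6, -232.1, 42.6]
tool_rot: [[0.53, 0.005, -0.848], [0.848, -0.002, 0.53], [0.001, -1.0, -0.005]]
wrist_force: [0.0, 0.1, 0.1]
grip_width: 82.7
time: 15.82
eef_pos: [477.8, -232.0, 44.2]
tool_rot: [[0.532, 0.008, -0.847], [0.847, -0.003, 0.532], [0.002, -1.0, -0.008]]
wrist_force: [0.1, -0.0, -2.1]
grip_width: 54.3
[-0.16125904 -0.11787261  0.01036098]
```

Gripped at 54.3 mm. Now tighten in stages.

```bash
m(){ python3 -c "
from station import *;import numpy as np;s=get_state();R=s['tool_rot'];print('YAW %.3f'%np.arctan2(R[1][0],R[0][0]),s['moment'].round(3),s['effort'][5])"; }
python3 -m handwheel '[{"dp":[0,0,0],"turn":[0,0,-0.12]},{"dp":[0,0,0],"turn":[0,0,-0.12]},{"dp":[0,0,0],"turn":[0,0,-0.12]},{"dp":[0,0,0],"turn":[0,0,-0.12]}]'; m
python3 -m handwheel '[{"dp":[0,0,0],"turn":[0,0,-0.12]},{"dp":[0,0,0],"turn":[0,0,-0.12]}]'; m
python3 -m handwheel '[{"dp":[0,0,0],"turn":[0,0,-0.12]}]'; m
python3 -m handwheel '[{"dp":[0,0,0],"turn":[0,0,-0.12]}]'; m
```

```text
time: 16.32
eef_pos: [477.0, -232.9, 44.1]
tool_rot: [[0.865, 0.002, -0.502], [0.502, -0.009, 0.865], [-0.002, -1.0, -0.009]]
wrist_force: [0.8, -1.0, -0.3]
grip_width: 54.1
YAW 0.526 [ 0.2   -0.339  0.431] -0.20709007512778044
time: 16.58
eef_pos: [476.4, -233.1, 44.2]
tool_rot: [[0.96, -0.001, -0.278], [0.278, -0.01, 0.96], [-0.004, -1.0, -0.009]]
wrist_force: [-0.4, 0.2, 0.0]
grip_width: 54.3
YAW 0.282 [ 0.177 -0.452  0.453] -0.20552756264805794
time: 16.7
eef_pos: [476.2, -233.2, 44.1]
tool_rot: [[0.987, -0.003, -0.159], [0.159, -0.01, 0.987], [-0.004, -1.0, -0.01]]
wrist_force: [-0.2, -0.1, -0.4]
grip_width: 54.1
YAW 0.160 [ 0.189 -0.558  0.491] -0.20427023526281118
time: 16.82
eef_pos: [475.8, -233.3, 44.1]
tool_rot: [[0.999, -0.005, -0.039], [0.039, -0.01, 0.999], [-0.005, -1.0, -0.01]]
wrist_force: [-0.9, 1.3, -2.2]
grip_width: 54.3
YAW 0.039 [ 0.203 -0.594  0.538] -0.08696813369169831
```

```bash
m(){ python3 -c "
from station import *;import numpy as np;s=get_state();R=s['tool_rot'];print('YAW %.3f'%np.arctan2(R[1][0],R[0][0]),s['moment'].round(3))"; }
for i in 1; do python3 -m handwheel '[{"dp":[0,0,0],"turn":[0,0,-0.1]}]' >/dev/null; m
python3 -m handwheel '[{"dp":[0,0,0],"turn":[0,0,-0.1]}]'>/dev/null; m
python3 -m handwheel '[{"dp":[0,0,0],"turn":[0,0,-0.1]}]'; m; done
```

```text
YAW -0.062 [ 0.198 -0.664  0.694]
YAW -0.161 [ 0.213 -0.705  0.78 ]
time: 17.2
eef_pos: [475.1, -233.2, 44.2]
tool_rot: [[0.966, -0.009, 0.258], [-0.258, -0.011, 0.966], [-0.006, -1.0, -0.013]]
wrist_force: [-0.4, 1.1, -0.9]
grip_width: 54.4
YAW -0.261 [ 0.119 -0.679  0.859]
```

```bash
m(){ python3 -c "
from station import *;import numpy as np;s=get_state();R=s['tool_rot'];print('YAW %.3f'%np.arctan2(R[1][0],R[0][0]),s['moment'].round(3))"; }
python3 -m handwheel '[{"dp":[0,0,0],"turn":[0,0,-0.1]}]' >/dev/null; m
python3 -m handwheel '[{"dp":[0,0,0],"turn":[0,0,-0.08]}]'; m
python3 -c "
from h import *
gap(grab_frame('wrist'));gap(grab_frame('top'))"
```

```text
YAW -0.359 [ 0.101 -0.712  0.971]
time: 17.45
eef_pos: [474.7, -233.2, 44.2]
tool_rot: [[0.906, -0.012, 0.422], [-0.422, -0.011, 0.906], [-0.006, -1.0, -0.015]]
wrist_force: [-0.8, 1.9, -2.2]
grip_width: 54.3
YAW -0.436 [ 0.069 -0.675  1.034]
pad back -103.8 carr front -112.2 back -134.2 gap 8.4 (sd 0.13) rack front [-97.1, -97.1, None, None, None]
pad back -102.4 carr front -112.3 back -133.9 gap 9.9 (sd 0.39) rack front [-95.5, -97.5, -96.7, -96.7, -96.6]
```

The torque is 1.03 N m and the setting is unchanged. Release, lift clear and check.

```bash
python3 -m handwheel '[{"dp":[0,0,0],"turn":[0,0,0]},{"dp":[0,0,0],"turn":[0,0,0]},{"dp":[0,0,0],"turn":[0,0,0]},{"dp":[0,0,0],"turn":[0,0,0]},{"dp":[0,0,0],"turn":[0,0,0]},{"dp":[0,0,0],"turn":[0,0,0]}]' 100
python3 -m handwheel '[{"dp":[0,0,3],"turn":[0,0,0]},{"dp":[0,0,4],"turn":[0,0,0]},{"dp":[0,0,5],"turn":[0,0,0.15]},{"dp":[0,0,5],"turn":[0,0,0.15]},{"dp":[0,0,0],"turn":[0,0,0.13]},{"dp":[0,0,0],"turn":[0,0,0]},{"dp":[0,0,0],"turn":[0,0,0]}]'
python3 -c "
from h import *
f=grab_frame('wrist');gap(f);measure(f);save(f,'w4');f=grab_frame('top');gap(f);measure(f)"
```

```text
time: 18.3
eef_pos: [474.8, -234.0, 44.5]
tool_rot: [[0.906, -0.011, 0.424], [-0.424, -0.011, 0.906], [-0.006, -1.0, -0.014]]
wrist_force: [0.3, 0.2, -0.2]
grip_width: 87.0
time: 19.18
eef_pos: [473.4, -232.9, 219.2]
tool_rot: [[1.0, -0.009, -0.002], [0.002, -0.017, 1.0], [-0.009, -1.0, -0.017]]
wrist_force: [0.3, 0.2, 0.6]
grip_width: 86.9
pad back -102.2 carr front -112.3 back -134.4 gap 10.1 (sd 0.48) rack front [-97.1, -96.9, -96.6, -96.4, -96.3]
knob (np.int64(979), [[460.8, -245.6, 98.7], [490.7, -215.6, 103.6]], array([ 475.75115683, -230.22760742,  102.05105932]))
  circ ((475.9261169433594, -231.07522583007812), 17.47191047668457)
ring (np.int64(118), [[449.6, -252.3, 61.2], [503.1, -212.7, 66.3]], array([ 458.11154567, -235.32297778,   64.6839792 ]))
  circ ((476.17919921875, -230.23622131347656), 27.88124656677246)
pad 0
rack (np.int64(3342), [[405.6, -102.6, 44.1], [539.7, -57.8, 51.0]], array([463.48013119, -80.81378518,  45.45559608]))
fence (np.int64(203), [[403.4, -73.0, 45.0], [484.6, -62.3, 52.6]], array([468.52548189, -68.44777251,  50.57766358]))
carr (np.int64(732), [[453.8, -134.4, 35.6], [496.9, -112.4, 38.7]], array([ 474.33738927, -121.89218276,   37.25271453]))
pad back -102.4 carr front -112.3 back -133.8 gap 10.0 (sd 0.36) rack front [-95.7, -97.5, -96.8, -94.9, -96.7]
knob 0
ring (np.int64(12), [[451.0, -219.5, 60.8], [458.1, -211.9, 66.4]], array([ 454.43507635, -215.56074457,   63.73142587]))
  circ ((454.3677978515625, -215.77719116210938), 5.396060466766357)
pad 0
rack (np.int64(1303), [[403.5, -103.2, 44.1], [540.9, -38.0, 615.4]], array([465.6144935 , -72.14587731,  45.65808941]))
fence (np.int64(344), [[409.5, -70.4, 44.2], [546.8, -25.3, 53.5]], array([469.40349185, -32.05610291,  47.62998888]))
carr (np.int64(237), [[453.9, -133.9, 33.7], [494.4, -112.2, 40.0]], array([ 473.10259647, -122.16216922,   37.01735626]))
```

View pics/w4.png

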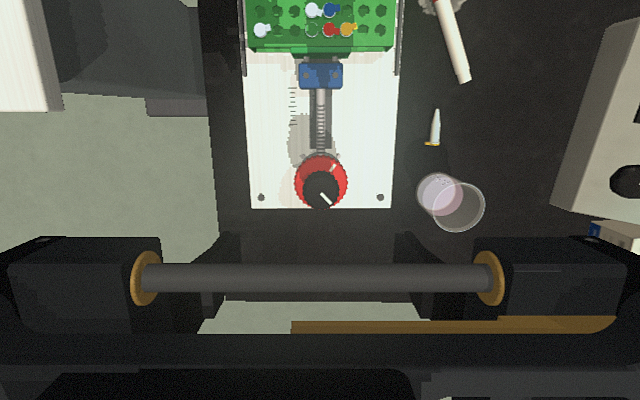

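```bash
python3 -c "
from h import *
s=get_state();print(s['time'],s['wrist_force'],s['qvel'].round(2)); print(close_job())"
```

```text
19.275 [-0.0154219  -0.1743584  -1.19224811] [-0.    0.24  0.07 -0.03 -0.08 -0.33]
the job is handed in; nothing more can be done
None
```

The job is done and handed in at about 19 s of the 67 s allowed. The rack is home against the fence, the pad is about half in, and the lock ring is tight again.

- **Loosening:** I turned the red ring about 0.57 rad anticlockwise before touching the knob, and the torque dropped as it came free.
- **Setting the pad:** I turned the knob about 2.4 rad clockwise, with one regrasp. The rack stopped moving once it reached the fence. From the wrist camera, the pad is then pushed in about 4.6 mm of its 9 mm.
- **Locking:** I turned the ring clockwise to about 1.03 N m, roughly 0.9 rad past its starting position. The carriage, pad and rack did not move while I tightened it.
- **Last check:** With the gripper open and lifted to 219 mm, the ring mark had sprung back roughly 0.2 rad, which is within the range you gave. The carriage and rack had not moved. The robot never went near the beaker, pen or tube, and they look untouched in the picture.

Two measurements disagreed. The coarser top camera gave about 3.8 mm of pad push instead of 4.6 mm. The wrist camera's final pad gap also read about 1.7 mm larger from that height than from close up. I relied on the close-up reading, because it fits how far the knob moved the carriage. I saw the rack stop at the fence rather than measuring that gap directly.

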